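Clip the specials card into its menu stand

ROBOT

A 6-joint arm with a two-finger parallel gripper is mounted at the origin on the work surface. World frame = base frame: x ahead of the robot, y to its left, z up, the work surface at z = 0. Lengths are in mm, angles in rad, forces in N, time in s.
With the tool pointing down it reaches from about 350 to 725 mm from the base axis. Payload 6 kg.
Tool frame: the origin (TCP) lies midway between the tips of the shut fingers; the grasp point (between the pads) lies 19 mm behind it; z points along the fingers, y is the line along which they close (so a half turn about z gives the same grasp; the last joint's range is limited). The gripper opens to 85 mm and grips with 20 to 120 N. Pads are 22 mm wide; open, the fingers measure 114 mm over their backs; the gripper's body (76 mm by 85 mm) begins 54 mm behind the grasp point. The pads swing forward as they close: fully open they stand 13 mm farther back than shut.
Start: joints at [1.538, 0.04, 0.085, 0, -1.615, -0.334], TCP at [215.151, 560.075, 231.261] pointing down, gripper open.
Joint ranges: [-2.56, 2.56], [-1.29, 2.01], [-1.08, 1.49], [-3.29, 1.98], [-2.81, -0.18], [-2.99, 2.99]. Speed limits (rad/s): [2.57, 2.57, 3.01, 3.14, 3.14, 3.14].

INTERFACE

Orientations are given as a unit quaternion [x, y, z, w].
In Python, from station import env gives the robot as it stands.
- The arm moves only by the tool send_rows, never from a script. Its argument "rows" is a list of rows, each a list of 2 entries, a list of its own where there are three numbers: the shift along the tool's x, y, z in units of 40 mm (1.0 is 40 mm), then the turn about the tool's z in units of 6 degrees (1.0 is 6 degrees). In form: [[[dx, dy, dz], twist], ...]. A call has 1 to 8 rows; each row is the pose to reach, as a shift and turn from the pose commanded when the call began, along the tool's axes at that moment; what a row does not reach only later rows make up. A row lasts 1/10 s, in which the tool goes at most 50 mm and 8.59 degrees, less where a joint would pass 70% of its speed; a pose out of reach is approached as far as the arm can. A call with a gripper value outside its range is refused whole. "hand" is the finger opening in mm, from 0 to 85.4, set as the call begins (left out, the last holds). The fingers move at their own pace and stop on an object; the grip force is fixed at half the most. Time passes only in rows, so rows that repeat a pose let the fingers close. It gives the time, the measured TCP pose, the force, the opening and the grip force at its end, in the units of the state.
- env.observe(): the state, without advancing time (a new reading comes with each control period).
- env.capture(name): name is "scene" or "top" or "wrist"; returns a dict with "color" (480x640x3 uint8, red, green, blue), "fx", "fy", "cx", "cy" (pixels), "extrinsics" (4x4, takes a point from world to camera coordinates). Camera axes: x right, y down, z forward; pixel columns grow to the right and rows downward; lengths in mm; the calibration is good to about 2 mm. A picture is of the moment at which its call begins. There is no depth.
- env.finish_job(): hands the job in; it is judged then, once.
The state is a dict: "t": time; "q": joint angles; "qd": joint speeds; "effort": joint torques, N m; "tcp_pos": TCP position; "ee_rot": TCP orientation; "wrist_force": force on the tool from outside, world axes, zero at the start; "moment": the same for the moment, N m; "opening": finger opening in mm; "gripper_force": force on a finger pad.
Only numpy, scipy, OpenCV 4.12 (cv2) and the standard library are available. Lean on these libraries where they do the work, as an engineer would, in place of code of your own. Each camera call takes 0.05 s, during which the arm holds its last target. There are 200 camera calls.

TASK

Put the small wooden specials card upright in the menu stand, in the channel in front of the upright backing and square in the middle; leave the wide card in the rack. Then take the sprung clip off the napkin holder and clip the card's top edge and the backing together with it: in the middle of the edge, straight, and pushed fully down until it stops. Leave everything else on the table where it is.

Things in the scene. Friction and masses are not known exactly. Their poses are not given: they have to be found in the camera images.
- card: the small specials card: plain wooden board 60 mm wide (y), 6 mm thick (x), 100 mm tall (z), paper on both faces; 30 g. Origin at the centre of its bottom edge. It starts upright in one of the two slots of the rack (bottom 12 mm above the table). Can be gripped across its 60 mm width from above.
- wide_card: the drinks card, same make but 90 mm wide, 110 mm tall, 6 mm thick; stands in the rack's other slot and stays there. Origin at the centre of its bottom edge.
- rack: fixed wooden rack block 110 (x) x 135 (y) x 40 mm tall with two card slots along y at x = -28 and +28 mm, each 9 mm wide, 113 mm long, 28 mm deep. Origin at the centre of its underside.
- stand: fixed dark wooden menu stand, origin under its centre. Foot 100 (x) x 110 (y) x 15 mm. Upright backing 40 wide (y), 6 thick (x 0 to +6 mm), top at z 113. In front of it (-x) the card channel, 9 mm wide (x -9 to 0), floor at z 15, ends open, closed in front by a lip 74 wide, top at z 45, about 9 thick, sloped at its top as a lead-in. A seated card's top is at z 115, 2 mm above the backing.
- stand_edge (a point): point on the stand, 115 mm above the table, at the backing's front face (x = 0, y = 0): the middle of the joint between a flush card and the backing. The clip's origin belongs here when the job is done.
- napkin_holder: fixed wooden napkin holder, base 110 (x) x 120 (y) x 10 mm, origin at the centre of its underside. Front plate 10 mm thick, 100 mm wide (y), centred at x = -30 mm, top 100 mm above the table: the clip starts clipped on this edge. Napkins and a rear plate (up to 65 mm high) stand behind it from x = 0 to +52 mm.
- clip: steel sprung clip, 70 g, 26 mm wide (y), same both ways round. Origin: throat, underside of the middle block (12 x 24 mm, top 30 mm up, free to press on) that stops on the edge. Mirrored arms on pins along y: jaws reach 26 mm down; handles rise to 52 mm, flared along x, tops 55 mm apart outside. Squeezing them (10 N) opens the jaws to 24 mm; handles then upright, 29 mm apart, 25 to 54 mm up.
- clip_arm_rear (a joint): angle of one of the clip's arms (the other mirrors it), rad: 0 = jaw pads 10 mm apart, 0.04 = 12 mm (card and backing together), -0.15 = shut on nothing, 0.32 = squeezed fully open.
- saucer: white saucer, 150 mm across, 14 mm high, origin under its centre; bystander.
- cup: white coffee cup with handle, 76 mm across, 60 mm high, on the saucer, origin under its centre; bystander.
- flower_glass: glass tumbler with flowers, 68 mm across, about 125 mm high, origin under its centre; bystander.
- sugar_jar: glass sugar jar, 68 mm across, 120 mm high, origin under its centre; bystander.
- milk_jug: steel milk jug with handle, 70 mm across, 80 mm high, origin under its centre; bystander.
- pepper_pot: dark wooden pepper pot, 40 mm across, 85 mm high, origin under its centre; bystander.
Things that resemble listed ones, but are neither listed nor needed, are in the scene too. Leave any purple look-alike of the stand alone.

How it is judged:
By the outcome, as a careful person would: the job done as asked, in the order asked, and still so for the second after the job is handed in, with the robot touching nothing.
It also fails if it takes over 69 s, if anything falls off the work surface, if the arm or the gripper's body presses on something with over 40 N, if the wrist force passes 120 N, or if a joint passes its speed limit or range.

## Working session

There is one attempt and no reset: what is moved stays moved. The work goes in short steps, Python scripts to look and compute and a tool call to move; the robot and the scene stay as the last step left them, time stands still between calls to the robot, and variables do not carry over. Pictures are saved under pics/ and viewed, at most 10 in all, crops included, and the job is handed in when it is done.

Besides the shell and the picture viewer there is one more tool, called after "Call:" as a command line: name --argument value ..., lists and objects as JSON in quotes. send_rows: Moves the arm, as the interface text tells. Its arguments: {"type":"object","properties":{"rows":{"type":"array"},"hand":{"type":"number"}},"required":["rows"]}

```bash
mkdir -p pics; cat > h.py <<'E'
import sys; sys.path.insert(0,'.')
import numpy as np, cv2, pickle
from scipy.spatial.transform import Rotation as R
def ray(c,u,v):
    E=np.array(c['extrinsics']);Rm=E[:3,:3];t=E[:3,3]
    return -Rm.T@t, Rm.T@np.array([(u-c['cx'])/c['fx'],(v-c['cy'])/c['fy'],1.])
def onz(c,u,v,z):
    o,d=ray(c,u,v); return o+d*(z-o[2])/d[2]
def proj(c,p):
    E=np.array(c['extrinsics']);q=E[:3,:3]@np.array(p,float)+E[:3,3]
    return np.array([c['fx']*q[0]/q[2]+c['cx'],c['fy']*q[1]/q[2]+c['cy']])
def tri(c1,p1,c2,p2):
    o1,d1=ray(c1,*p1);o2,d2=ray(c2,*p2)
    s=np.linalg.lstsq(np.c_[d1,-d2],o2-o1,rcond=None)[0]
    a=o1+d1*s[0];b=o2+d2*s[1];return (a+b)/2,np.linalg.norm(a-b)
def save(n,c):cv2.imwrite('pics/'+n+'.png',c['color'][:,:,::-1]);pickle.dump(c,open(n+'.pkl','wb'))
def load(n):return pickle.load(open(n+'.pkl','rb'))
E
python3 - <<'E'
from h import *
from station import env
for n in('scene','top'):
    c=env.capture(n);save(n+'0',c);print(n,c['fx'],c['cx'],c['cy'],ray(c,320,240))
s=env.observe();print(s)
E
```

```text
scene 539.8101677575668 320.4241825478251 232.17640375674068 (array([1219.1597914 ,  534.32972718,  750.89420759]), array([-0.64706997, -0.46021271, -0.60804226]))
top 560.6663838609094 323.28032617370036 239.01706805134597 (array([ 264.90156914,  -15.13956812, 1398.63084441]), array([ 0.16017742,  0.01157687, -0.98703925]))
{'t': 0.1, 'q': array([ 1.53771357e+00,  4.07203503e-02,  8.38820645e-02, -4.08971353e-04,
       -1.61549369e+00, -3.33716291e-01]), 'qd': array([-0.0020741 , -0.00151933,  0.00348693,  0.00215778, -0.00083436,
       -0.00021781]), 'effort': array([-4.73399370e-03, -3.69348657e+01,  3.48280656e+01,  6.95195988e+00,
       -4.57385962e-03,  2.79774881e-06]), 'tcp_pos': array([214.99334177, 559.8319985 , 230.38062964]), 'ee_rot': array([ 9.83230721e-01, -1.82364245e-01, -8.70023398e-05,  7.89756718e-04]), 'wrist_force': array([0.03411115, 0.15863706, 0.06308307]), 'moment': array([-0.03656817, -0.04785866, -0.03274262]), 'gripper_force': 0.0, 'opening': 85.33561853972796}
```

View pics/top0.png

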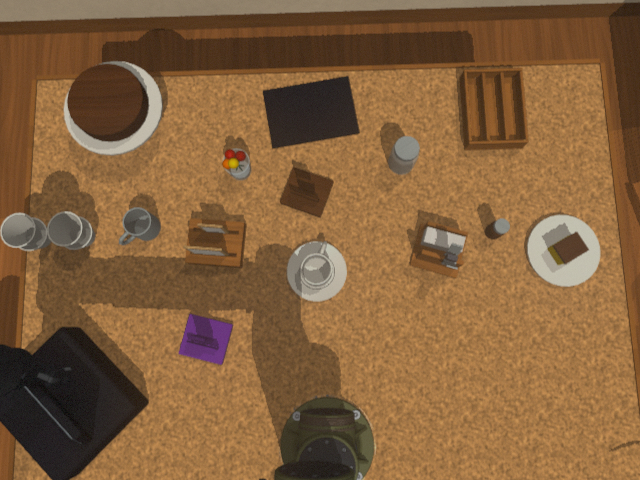

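View pics/scene0.png

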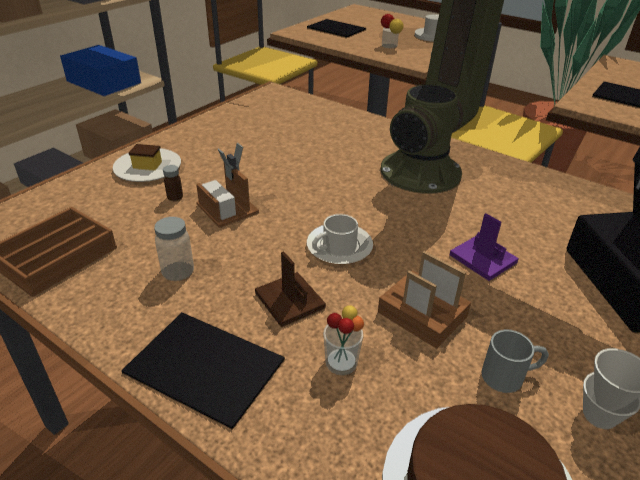

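Top view: the rack is at (216,243), with two cards at (208,228) and (207,253). The dark stand is at (307,192), and the purple look-alike at (206,340) is to be left alone. The holder with the clip is at (440,250). The small card must be the one nearer the scene camera, at (420,295) in the scene view. Next I'll enlarge these in one composite.

```bash
python3 - <<'E'
from h import *
t=load('top0')['color'];s=load('scene0')['color']
def cr(im,x,y,w,h,k):return cv2.resize(im[y:y+h,x:x+w],None,fx=k,fy=k,interpolation=cv2.INTER_CUBIC)
row1=np.hstack([cr(t,180,210,66,75,4),cr(t,274,157,66,75,4),cr(t,406,213,66,75,4)])
row2=np.hstack([cr(s,375,250,99,100,2.667),cr(s,245,245,99,100,2.667),cr(s,185,140,99,100,2.667)])
w=min(row1.shape[1],row2.shape[1])
cv2.imwrite('pics/comp.png',np.vstack([row1[:,:w],row2[:,:w]])[:,:,::-1]);
E
```

```text
(no output)
```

View pics/comp.png

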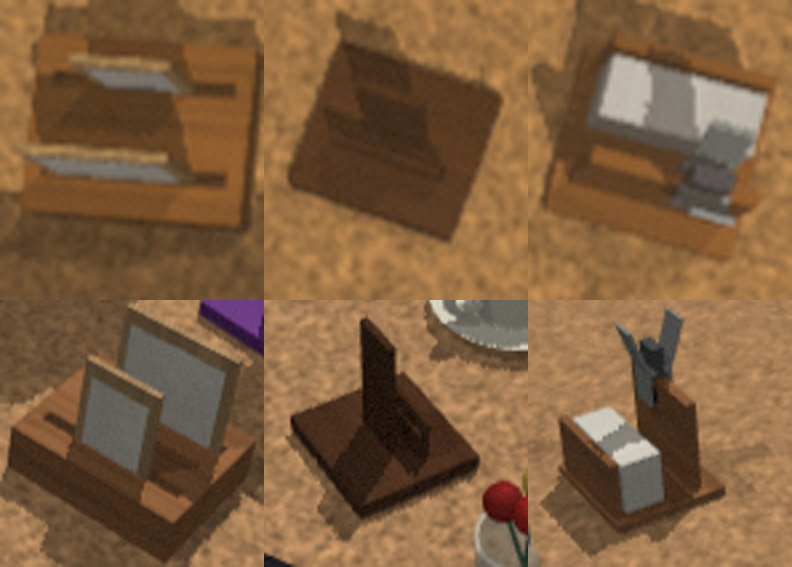

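The far-slot card (crop 120,62; top 208,226) is about 60 mm wide, so it is the small card. The wide card is in the near slot. The stand's lip faces the robot. The clip sits on the holder's front plate, right of its middle.

```bash
python3 - <<'E'
from h import *
c=load('top0')
def T(X,Y,o,z):return onz(c,o[0]+X/4,o[1]+Y/4,z)[:2]
P=[T(x-264,y,(274,157),15) for x,y in[(342,42),(500,98),(450,240),(290,183)]]
print('stand',np.mean(P,0),[np.linalg.norm(P[i]-P[i-1]) for i in range(4)])
d=(P[0]-P[1])+(P[3]-P[2]);print('yaw',np.degrees(np.arctan2(d[1],d[0]))-90)
a,b=T(73,58,(180,210),112),T(170,66,(180,210),112)
print('card',(a+b)/2,np.linalg.norm(a-b),np.degrees(np.arctan2(*(a-b)[::-1]))-90)
a,b=T(18,148,(180,210),122),T(165,157,(180,210),122)
print('wide',(a+b)/2,np.linalg.norm(a-b),np.degrees(np.arctan2(*(a-b)[::-1]))-90)
a,b=T(548-528,203,(406,213),10),T(735-528,258,(406,213),10)
print('hold',(a+b)/2,np.linalg.norm(a-b),np.degrees(np.arctan2(*(a-b)[::-1]))-90)
print('clip block',T(712-528,177,(406,213),130))
s=load('scene0')
print(tri(c,(406+(712-528)/4,213+177/4),s,(185+(652-528)/2.667,140+(345-300)/2.667)))
from station import env
w=env.capture('wrist');save('w0',w)
print(ray(w,320,240),w['fx'],R.from_quat(env.observe()['ee_rot']).as_matrix().round(3))
E
```

```text
stand [613.45557579  31.28100769] [np.float64(97.61738094969564), np.float64(107.45366542145624), np.float64(97.32050805253371), np.float64(107.76252172429383)]
yaw -21.655100285928185
card [515.23122261 255.49152946] 57.216475648956454 -6.391405520312873
wide [460.6609958 270.398264 ] 85.29945634402058 -5.12010826554571
hold [ 405.37516837 -280.548819  ] 119.75290429024109 -18.197965685091106
clip block [ 422.61757203 -299.53210357]
(array([ 421.94549578, -298.92635671,  125.85547844]), np.float64(3.7622418575462833))
(array([281.0960082 , 535.79683725, 372.21896741]), array([-0.26247299,  0.10959035, -0.95878059])) 383.1647087364619 [[ 0.933 -0.359 -0.   ]
 [-0.359 -0.933 -0.001]
 [ 0.     0.001 -1.   ]]
```

```bash
cat >> h.py <<'E'
def go(x,y,z,yaw,env=None):
    if env is None:
        from station import env
    s=env.observe();M=R.from_quat(s['ee_rot']).as_matrix()
    cy=np.degrees(np.arctan2(M[1,0],M[0,0]))
    d=M.T@(np.array([x,y,z])-s['tcp_pos'])/40
    print('t',round(s['t'],2),'units',d.round(3),'twist',round(-(yaw-cy)/6,3),'at',s['tcp_pos'].round(1),'yaw',round(cy,2),'open',round(s['opening'],1),'F',s['wrist_force'].round(1))
E
python3 -c "
from h import *
go(505,258,190,-5.5)"
```

```text
t 0.15 units [9.473 4.444 1.02 ] twist -2.586 at [215.  559.9 230.5] yaw -21.01 open 85.7 F [-0.2 -0.3 -0. ]
```

Call:
send_rows --rows '[[[1,0.47,0.1],-0.3],[[2.1,0.98,0.2],-0.6],[[3.2,1.5,0.35],-0.9],[[4.3,2.0,0.5],-1.2],[[5.4,2.5,0.6],-1.6],[[6.5,3.05,0.7],-1.9],[[7.6,3.57,0.85],-2.2],[[8.7,4.1,0.95],-2.5]]'

```text
t: 0.95
tcp_pos: [482.0, 280.5, 192.8]
ee_rot: [0.999, -0.052, -0.0, 0.0]
wrist_force: [0.5, 1.8, 0.8]
opening: 85.2
gripper_force: 0.0
```

Call:
send_rows --rows '[[[0.8,0.35,0.07],-0.09],[[0.8,0.35,0.07],-0.09],[[0.8,0.35,0.07],-0.09],[[0.8,0.35,0.07],-0.09]]'

```text
t: 1.35
tcp_pos: [511.1, 265.3, 190.4]
ee_rot: [0.999, -0.048, -0.0, 0.0]
wrist_force: [0.0, 0.1, -0.1]
opening: 85.5
gripper_force: 0.0
```

```bash
python3 -c "
from h import *
from station import env
w=env.capture('wrist');save('w1',w)
go(505,258,190,-5.5)
for p in [(515,255,112),(613,31,115),(460,270,122)]: print(proj(w,p))"
```

```text
t 1.4 units [-0.131  0.202  0.015] twist 0.014 at [511.  265.6 190.6] yaw -5.41 open 85.2 F [ 0.1 -0.5 -0.5]
[341.8263964  240.60565446]
[766.79453052  17.31851284]
[325.64486191 332.73102711]
```

View pics/w1.png

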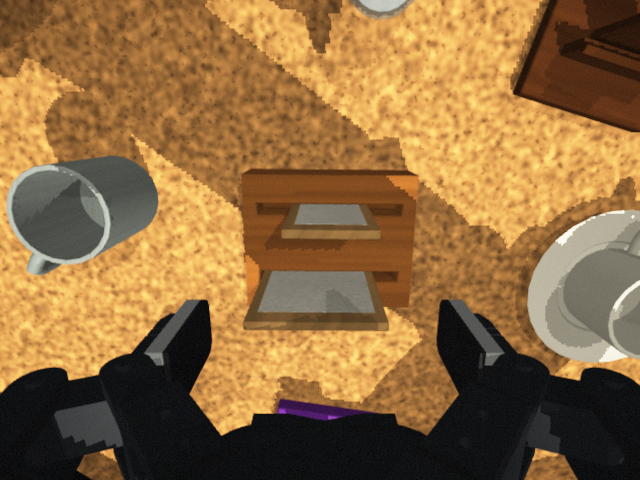

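The wrist view shows the small card's top strip from (282,234) to (380,235), and the wide card's from (245,325) to (388,325). The saucer is clear to the right.

```bash
python3 - <<'E'
from h import *
w=load('w1')
for (p,q,z) in [((282,234.),(380,235.5),112),((246,325),(388,325),122),((244,171),(417,174),40)]:
    a,b=onz(w,*p,z)[:2],onz(w,*q,z)[:2]
    print((a+b)/2,np.linalg.norm(a-b),np.degrees(np.arctan2(*(a-b)[::-1]))-90)
# strip detail
im=w['color'];print(im[224:242,330].tolist()); 
print(im[234,274:290].tolist(), im[234,372:388].tolist())
E
```

```text
[519.25357283 261.11702171] 58.54175479870429 -6.394918548542776
[465.78528009 274.7588186 ] 86.84301732149528 -5.492534203354708
[547.68738581 257.51719496] 131.00399426473186 -6.464582866776766
[[118, 106, 87], [95, 71, 38], [98, 72, 42], [97, 73, 41], [98, 73, 43], [111, 81, 47], [135, 100, 59], [153, 114, 62], [158, 116, 70], [155, 116, 68], [154, 113, 62], [156, 115, 64], [156, 113, 62], [162, 123, 70], [141, 100, 56], [108, 68, 33], [94, 56, 21], [97, 57, 25]]
[[105, 62, 29], [103, 60, 24], [103, 60, 26], [105, 61, 26], [102, 57, 20], [105, 60, 25], [108, 64, 29], [120, 85, 45], [144, 102, 59], [151, 111, 63], [151, 112, 65], [154, 116, 66], [160, 119, 69], [157, 115, 64], [162, 120, 68], [165, 123, 69]] [[161, 121, 71], [162, 120, 69], [162, 118, 69], [158, 116, 65], [159, 118, 66], [162, 120, 68], [159, 117, 66], [153, 110, 60], [137, 96, 50], [133, 83, 36], [136, 79, 34], [136, 82, 33], [135, 78, 32], [134, 77, 31], [136, 79, 32], [136, 79, 33]]
```

```bash
python3 -c "
from h import *
go(519,260.5,73,-6.2)"
```

```text
t 1.4 units [0.212 0.107 2.94 ] twist 0.131 at [511.  265.6 190.6] yaw -5.41 open 85.2 F [ 0.1 -0.5 -0.5]
```

Call:
send_rows --rows '[[[0.21,0.11,0.4],0.13],[[0.21,0.11,1.0],0.13],[[0.21,0.11,1.6],0.13],[[0.21,0.11,2.2],0.13],[[0.21,0.11,2.7],0.13],[[0.21,0.11,2.94],0.13],[[0.21,0.11,2.94],0.13],[[0.21,0.11,2.94],0.13]]'

```text
t: 2.2
tcp_pos: [519.8, 260.0, 73.7]
ee_rot: [0.999, -0.054, 0.001, -0.0]
wrist_force: [-0.6, 0.2, 0.4]
opening: 85.8
gripper_force: 0.0
```

Call:
send_rows --rows '[[[0,0,0],0],[[0,0,0],0],[[0,0,0],0],[[0,0,0],0],[[0,0,0],0],[[0,0,0],0],[[0,0,0],0]]' --hand 52

```text
t: 2.9
tcp_pos: [520.3, 260.2, 74.4]
ee_rot: [0.999, -0.054, 0.001, -0.001]
wrist_force: [-1.1, -0.0, 5.6]
opening: 58.8
gripper_force: 64.5
```

Call:
send_rows --rows '[[[0,0,-0.3],0],[[0,0,-1.0],0],[[0,0,-1.8],0],[[0,0,-2.6],0],[[0,0,-3.3],0],[[0,0,-3.5],0],[[0,0,-3.5],0]]'

```text
t: 3.6
tcp_pos: [519.7, 260.0, 214.3]
ee_rot: [0.999, -0.055, 0.001, -0.001]
wrist_force: [0.1, -0.3, 0.0]
opening: 58.8
gripper_force: 64.8
```

```bash
python3 -c "
from h import *
from station import env
go(550,55,214,-21.6)
w=env.capture('wrist');save('w2',w)"
```

```text
t 3.6 units [1.311 5.011 0.   ] twist 2.557 at [519.7 260.  214.3] yaw -6.26 open 58.8 F [ 0.1 -0.3  0. ]
```

Call:
send_rows --rows '[[[0.15,0.5,0],0.25],[[0.4,1.4,0],0.7],[[0.6,2.3,0],1.2],[[0.85,3.2,0],1.65],[[1.1,4.1,0],2.1],[[1.3,4.8,0],2.45],[[1.31,5.01,0],2.56],[[1.31,5.01,0],2.56]]'

```text
t: 4.45
tcp_pos: [549.2, 53.8, 211.3]
ee_rot: [0.982, -0.188, -0.001, 0.001]
wrist_force: [0.1, 1.0, -0.3]
opening: 58.8
gripper_force: 64.8
```

```bash
python3 -c "
from h import *
from station import env
go(613,31,214,-21.6)
w=env.capture('wrist');save('w3',w)"
```

```text
t 4.45 units [ 1.694 -0.06  -0.07 ] twist -0.019 at [549.2  53.8 211.3] yaw -21.72 open 58.8 F [ 0.1  1.  -0.3]
```

View pics/w3.png

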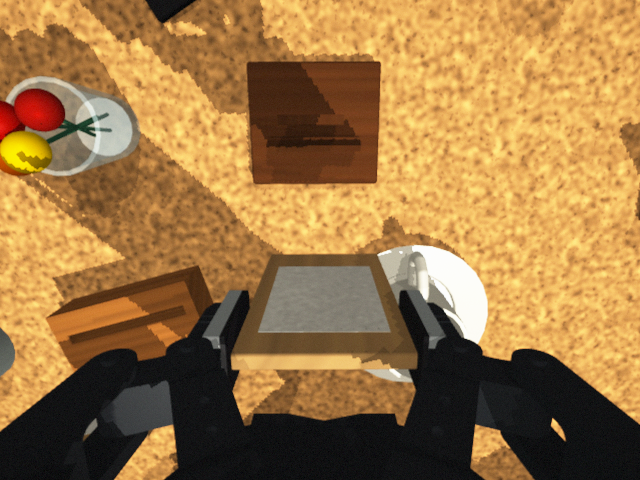

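The wrist view shows the stand's foot with corners (247,62), (380,61), (377,183) and (253,183), and the lip's dark line around (313,143). The card hangs straight in the grip, with its bottom edge from (272,254) to (383,254).

```bash
python3 - <<'E'
from h import *
w=load('w3');im=w['color'].astype(float)
rg=cv2.GaussianBlur(im,(3,3),0);r=rg[...,0]/(rg[...,1]+1)
m=((r>1.72)&(rg[...,0]<150)).astype(np.uint8);m[:, :200]=0;m[:,430:]=0;m[210:]=0
m=cv2.morphologyEx(m,cv2.MORPH_OPEN,np.ones((5,5)));m=cv2.morphologyEx(m,cv2.MORPH_CLOSE,np.ones((9,9)))
k=max(cv2.findContours(m,0,2)[0],key=cv2.contourArea);print(cv2.contourArea(k),cv2.boundingRect(k),cv2.approxPolyDP(k,8,True)[:,0].tolist())
pts=np.array([onz(w,*p[0],15)[:2] for p in k],np.float32);print('rect15',cv2.minAreaRect(pts))
for y in(100,160):print('row',y,[int(v) for v in im[y,240:262,0]],[int(v) for v in im[y,368:390,0]])
# card face rows
print('face col328',[int(v) for v in im[244:275,328,0]])
print('row262',[int(v) for v in im[258,262:282,0]],[int(v) for v in im[258,374:394,0]])
print('top col', [int(v) for v in im[345:375,328,0]])
s=w;M=R.from_euler('z',-21.7,degrees=True).as_matrix();tcp=np.array([549.2,53.8,211.3])
for n,p,z in[('bL',(272,254),149.4),('bR',(383,254),149.4),('tL',(236,353),249.4),('tR',(415,352),249.4)]:
    print(n,(M.T@(onz(w,*p,z)-tcp)).round(1))
big=cv2.resize(w['color'][50:200,235:395],None,fx=5,fy=4,interpolation=cv2.INTER_CUBIC);cv2.imwrite('pics/st.png',np.clip(big[...,::-1].astype(float)*1.8,0,255).astype(np.uint8))
E
```

```text
14957.0 (248, 62, 132, 121) [[379, 63], [249, 63], [255, 182], [374, 181]]
rect15 ((619.0018310546875, 35.68919372558594), (107.33051300048828, 97.31143188476562), 68.27588653564453)
row 100 [137, 149, 162, 170, 173, 175, 173, 173, 127, 81, 71, 72, 72, 67, 73, 69, 71, 71, 73, 71, 71, 69] [108, 106, 107, 104, 106, 105, 106, 104, 104, 106, 96, 130, 209, 226, 228, 230, 226, 227, 222, 226, 232, 241]
row 160 [251, 251, 250, 250, 249, 248, 248, 250, 241, 210, 190, 162, 110, 105, 109, 113, 113, 114, 114, 113, 112, 115] [115, 112, 109, 114, 116, 113, 111, 111, 105, 153, 239, 250, 252, 253, 253, 253, 253, 253, 252, 249, 245, 238]
face col328 [237, 239, 240, 241, 236, 231, 228, 233, 241, 223, 145, 101, 105, 107, 102, 104, 108, 100, 103, 102, 102, 103, 121, 131, 136, 136, 130, 131, 131, 129, 128]
row262 [181, 173, 169, 170, 168, 164, 159, 137, 106, 90, 92, 96, 97, 96, 95, 101, 99, 98, 101, 99] [108, 106, 106, 105, 137, 184, 194, 198, 195, 196, 196, 194, 195, 199, 193, 194, 194, 193, 194, 196]
top col [106, 104, 100, 102, 105, 105, 106, 112, 142, 175, 205, 231, 238, 240, 239, 241, 241, 242, 242, 243, 242, 243, 242, 239, 211, 176, 176, 181, 192, 194]
bL [  1.6  29.9 -61.9]
bR [  1.5 -32.3 -61.9]
tL [ 3.3 28.2 38.1]
tR [  3.5 -27.   38.1]
```

View pics/st.png

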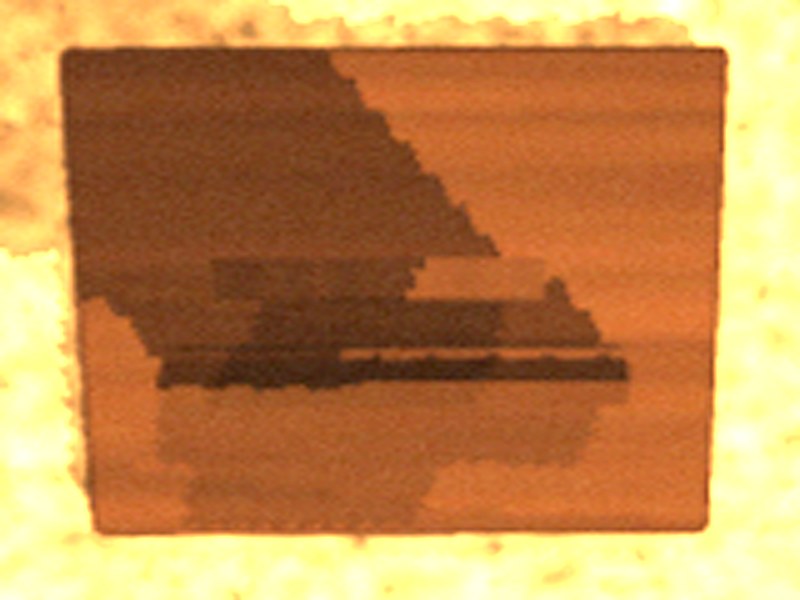

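The enlarged crop shows the backing's top strip at px x 277–344, rows 114.5 (rear) to 124.5 (front), and the lip's dark band at px x 266.6–360.4, rows 139–146.

```bash
python3 - <<'E'
from h import *
w=load('w3')
M=R.from_euler('z',-21.72,degrees=True).as_matrix();tcp=np.array([549.2,53.8,211.3])
print('cam',M.T@(ray(w,320,240)[0]-tcp))
for n,p,z in[('card bL',(270.8,253.8),149.4),('bR',(377.2,253.8),149.4),('tL',(233,369),249.4),('tR',(417,369),249.4),('bk FL',(277.4,124.5),113),('bkFR',(344,124.5),113),('bk RL',(277.4,114.5),113),('lipL',(266.6,139),45),('lipR',(360.4,139),45),('lip lo',(313,146),45),('foot TL',(248,62.5),15),('TR',(380,62.5),15),('BL',(253,183),15),('BR',(376.5,183),15)]:
    print(n,(M.T@(onz(w,*p,z)-tcp)).round(1))
E
```

```text
cam [ 70.57144938   1.27480282 141.69010939]
card bL [  1.7  30.6 -61.9]
bR [  1.6 -29.  -61.9]
tL [-2.5 29.5 38.1]
tR [ -2.6 -28.1  38.1]
bk FL [ 71.3  28.7 -98.3]
bkFR [ 71.3 -11.3 -98.3]
bk RL [ 77.   28.5 -98.3]
lipL [  60.7   45.2 -166.3]
lipR [  60.6  -27.8 -166.3]
lip lo [  55.3    9.1 -166.3]
foot TL [ 119.8   62.1 -196.3]
TR [ 119.8  -45.  -196.3]
BL [  22.1   63.1 -196.3]
BR [  22.   -45.9 -196.3]
```

Call:
send_rows --rows '[[[0.5,-0.06,0],0],[[1.2,-0.15,0],0],[[1.7,-0.2,0],0],[[1.7,-0.2,0.2],0],[[1.7,-0.2,0.9],0],[[1.7,-0.2,1.6],0],[[1.7,-0.2,2.2],0],[[1.7,-0.2,2.4],0]]'

```text
t: 5.3
tcp_pos: [613.7, 38.3, 112.8]
ee_rot: [0.982, -0.187, -0.003, 0.001]
wrist_force: [-0.7, 1.0, -1.0]
opening: 58.5
gripper_force: 64.8
```

Call:
send_rows --rows '[[[0,0,0.0],0],[[0,0,0],0]]'

```text
t: 5.5
tcp_pos: [616.3, 37.7, 118.3]
ee_rot: [0.982, -0.187, 0.001, -0.0]
wrist_force: [0.3, 0.2, -0.2]
opening: 58.9
gripper_force: 64.8
```

```bash
python3 - <<'E'
from h import *
from station import env
c=env.capture('wrist');save('w4',c);s=env.capture('scene');save('s4',s)
go(613,31,76.9,-21.72)
k=lambda im:cv2.resize(im,None,fx=4,fy=4,interpolation=cv2.INTER_CUBIC)
a=cv2.resize(c['color'][120:420,180:460],(400,429));b=cv2.resize(s['color'][225:331,245:345],(400,424),interpolation=cv2.INTER_CUBIC)
o=np.zeros((429,800,3),np.uint8);o[:429,:400]=a;o[:424,400:]=b
cv2.imwrite('pics/c4.png',np.clip(o[...,::-1]*1.5,0,255).astype(np.uint8))
E
```

```text
t 5.6 units [-0.026  0.189  1.048] twist 0.022 at [616.7  37.6 118.8] yaw -21.59 open 58.9 F [0.5 0.5 0.7]
```

View pics/c4.png

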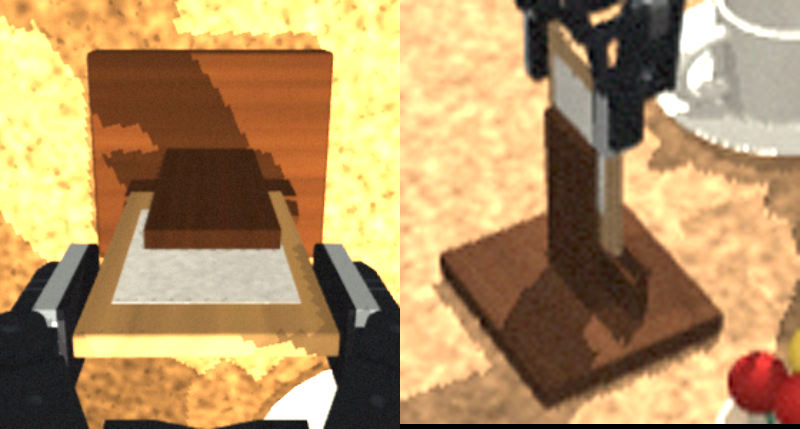

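The wrist crop (left) shows the card just in front of the backing. The card's centre looks about 2 mm left of the backing's, so I'll measure it on the full picture.

```bash
python3 - <<'E'
from h import *
from station import env
w=load('w4');im=w['color'].astype(int)
f=280/400
print([(round(180+x*f,1),round(120+y*300/429,1)) for x,y in[(145,247),(280,247),(145,232),(75,337),(338,334),(127,195),(90,52),(332,52)]])
for y in(270,280,290,340,350,364):
    print(y,'L',im[y,225:285,0].tolist() if y<300 else im[y,225:262,0].tolist());print('   R',im[y,368:400,0].tolist() if y<300 else im[y,385:425,0].tolist())
E
```

```text
[(281.5, 292.7), (376.0, 292.7), (281.5, 282.2), (232.5, 355.7), (416.6, 353.6), (268.9, 256.4), (243.0, 156.4), (412.4, 156.4)]
270 L [241, 245, 249, 252, 254, 254, 254, 254, 254, 254, 254, 254, 253, 253, 252, 252, 252, 251, 245, 213, 190, 188, 136, 105, 118, 124, 124, 123, 120, 125, 121, 122, 122, 123, 122, 125, 120, 123, 124, 113, 103, 100, 98, 100, 100, 99, 101, 107, 105, 109, 109, 111, 121, 140, 141, 142, 143, 136, 90, 53]
   R [46, 45, 44, 49, 44, 87, 114, 121, 118, 117, 119, 116, 115, 113, 113, 101, 76, 71, 67, 66, 69, 108, 120, 125, 123, 122, 123, 126, 127, 124, 125, 124]
280 L [230, 221, 217, 226, 237, 244, 249, 251, 251, 251, 250, 249, 248, 245, 243, 239, 236, 237, 239, 238, 222, 161, 113, 95, 95, 104, 110, 112, 107, 108, 107, 109, 110, 111, 113, 113, 105, 100, 103, 102, 101, 106, 103, 103, 105, 106, 108, 111, 112, 122, 139, 141, 145, 142, 136, 103, 64, 44, 47, 47]
   R [52, 51, 48, 49, 50, 51, 52, 49, 67, 109, 115, 116, 118, 116, 118, 118, 117, 112, 111, 113, 126, 133, 131, 129, 129, 130, 127, 130, 129, 131, 127, 132]
290 L [239, 241, 244, 232, 182, 148, 145, 160, 166, 170
[... 819 characters left out ...]
5, 107, 103, 107, 108, 107, 107, 108, 109, 110, 111, 109, 112, 112, 113, 112, 111, 116, 117, 112, 117, 113, 111, 110, 112, 113, 113]
   R [110, 104, 109, 110, 106, 96, 100, 110, 113, 112, 113, 117, 117, 115, 114, 112, 115, 109, 102, 97, 97, 95, 95, 93, 93, 95, 93, 89, 97, 95, 95, 63, 25, 22, 20, 15, 10, 20, 22, 26]
364 L [55, 45, 28, 21, 22, 19, 169, 215, 223, 225, 223, 226, 227, 229, 228, 230, 229, 231, 229, 236, 244, 245, 244, 245, 243, 243, 243, 244, 243, 243, 242, 242, 242, 241, 239, 239, 238]
   R [232, 214, 204, 228, 233, 236, 234, 235, 179, 134, 134, 132, 134, 132, 130, 133, 128, 126, 131, 129, 132, 130, 131, 130, 131, 129, 136, 131, 130, 131, 127, 125, 62, 18, 18, 19, 16, 24, 23, 26]
```

Call:
send_rows --rows '[[[-0.01,0.043,0.0],0.02],[[-0.01,0.043,0.1],0.02],[[-0.01,0.043,0.3],0.02],[[-0.01,0.043,0.5],0.02],[[-0.01,0.043,0.7],0.02],[[-0.01,0.043,0.8],0.02],[[-0.01,0.043,0.8],0.02]]'

```text
t: 6.3
tcp_pos: [614.4, 35.6, 83.7]
ee_rot: [0.982, -0.189, -0.001, 0.0]
wrist_force: [-0.5, 0.2, -0.0]
opening: 58.8
gripper_force: 64.8
```

Call:
send_rows --rows '[[[0,0,0.05],0],[[0,0,0.1],0],[[0,0,0.15],0],[[0,0,0.19],0],[[0,0,0.19],0]]'

```text
t: 6.8
tcp_pos: [615.0, 35.7, 77.5]
ee_rot: [0.982, -0.189, 0.0, 0.0]
wrist_force: [0.5, -0.7, 0.3]
opening: 58.8
gripper_force: 64.9
```

Call:
send_rows --rows '[[[0,0,0.02],0],[[0,0,0.04],0],[[0,0,0.04],0]]'

```text
t: 7.1
tcp_pos: [615.4, 35.6, 77.4]
ee_rot: [0.982, -0.188, 0.001, 0.0]
wrist_force: [-2.6, 0.1, 6.8]
opening: 58.9
gripper_force: 65.6
```

Call:
send_rows --rows '[[[0,0,0],0],[[0,0,0],0],[[0,0,0],0],[[0,0,0],0]]' --hand 85

```text
t: 7.5
tcp_pos: [614.7, 35.7, 75.3]
ee_rot: [0.982, -0.189, -0.0, 0.0]
wrist_force: [0.0, 0.0, 0.2]
opening: 85.2
gripper_force: 0.0
```

Call:
send_rows --rows '[[[0,0,-0.3],0],[[0,0,-0.9],0],[[0,0,-1.7],0],[[0,0,-2.6],0],[[0,0,-3.4],0],[[0,0,-3.6],0],[[0,0,-3.6],0]]'

```text
t: 8.2
tcp_pos: [615.6, 35.9, 222.4]
ee_rot: [0.982, -0.189, 0.002, -0.001]
wrist_force: [-0.4, -0.5, -1.2]
opening: 85.0
gripper_force: 0.0
```

```bash
python3 - <<'E'
from h import *
from station import env
w=env.capture('wrist');save('w5',w)
go(418,-296,220,-18.2)
M=R.from_quat(env.observe()['ee_rot']).as_matrix()
o=w['color'][240:420,220:440];cv2.imwrite('pics/c5.png',np.clip(cv2.resize(o,None,fx=3.6,fy=3,interpolation=cv2.INTER_CUBIC)[...,::-1]*1.3,0,255).astype(np.uint8))
E
```

```text
t 8.25 units [-1.500e+00  9.531e+00 -6.000e-03] twist -0.59 at [614.9  35.9 220.1] yaw -21.74 open 85.0 F [-0.4 -0.5 -1. ]
```

View pics/c5.png

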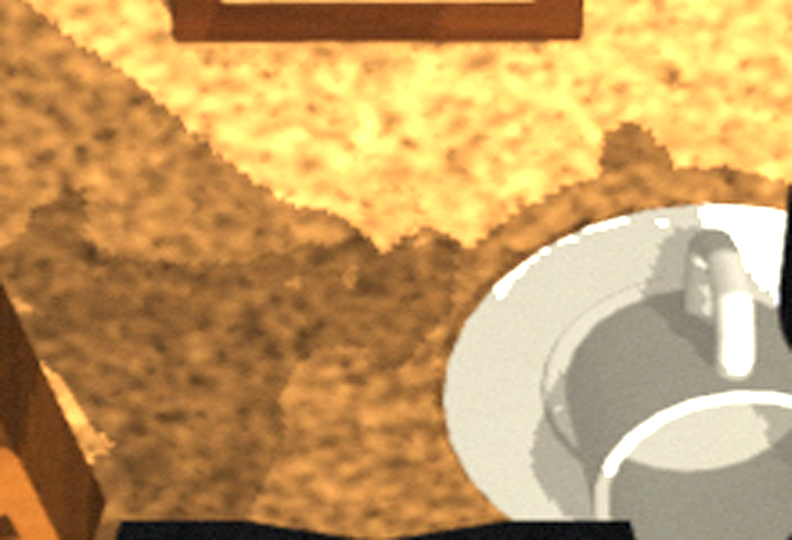

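Picture: the card has moved above this crop (the crop's top edge shows only its foot and the table); the rest is the cup and saucer. I'll measure the card numerically.

```bash
python3 - <<'E'
from h import *
from station import env
s=env.observe();print(np.degrees(s['q']).round(1))
w=load('w5');im=w['color'].astype(int)
tcp=np.array([614.9,35.9,220.1]);M=R.from_euler('z',-21.74,degrees=True).as_matrix()
for n,p in[('cardtopL',(-1,30,-105)),('cardtopR',(-1,-30,-105)),('bkL',(5,20,-107)),('bkR',(5,-20,-107)),('foot',(-45,0,-205))]:
    print(n,proj(w,tcp+M@np.array(p)).round(1))
u,v=proj(w,tcp+M@np.array([-1,0,-105])).round().astype(int)
print('col',v-25,[tuple(x) for x in im[v-25:v+15:1,u].tolist()])
print('row',v,u-62,im[v,u-62:u-38,0].tolist(),u+38,im[v,u+38:u+62,0].tolist())
E
```

```text
[ 21.9   4.6   6.1  -0.  -91.5  46.3]
cardtopL [281.6 237.8]
cardtopR [370.3 237.8]
bkL [296.4 228.4]
bkR [355.4 228.4]
foot [325.5 253.1]
col 213 [(39, 20, 14), (39, 22, 16), (33, 17, 8), (39, 21, 10), (33, 16, 6), (35, 23, 11), (35, 17, 2), (38, 18, 7), (61, 34, 16), (88, 46, 20), (100, 54, 26), (100, 54, 26), (100, 51, 24), (99, 52, 21), (101, 54, 27), (101, 52, 24), (102, 53, 27), (92, 57, 26), (90, 61, 31), (134, 98, 53), (199, 149, 83), (230, 182, 107), (234, 187, 109), (235, 187, 108), (236, 190, 109), (236, 192, 109), (235, 187, 108), (190, 136, 74), (107, 62, 30), (89, 48, 18), (90, 46, 22), (96, 50, 24), (88, 43, 14), (89, 46, 20), (86, 46, 18), (92, 48, 25), (94, 51, 28), (87, 47, 25), (86, 48, 22), (83, 44, 18)]
row 238 264 [147, 132, 120, 86, 83, 96, 95, 94, 97, 95, 94, 97, 96, 98, 100, 101, 97, 169, 220, 232, 230, 232, 236, 236] 364 [235, 235, 232, 230, 185, 125, 106, 109, 106, 112, 110, 108, 107, 109, 108, 106, 110, 99, 207, 231, 229, 228, 232, 237]
```

```bash
python3 - <<'E'
from h import *
w=load('w5');im=w['color'].astype(int)
for v in(225,227):print(v,284,im[v,284:306,:2].tolist(),'\n',342,im[v,342:366,:2].tolist())
for u in(284,300,350,366):print(u,228,im[228:246,u,0].tolist())
go(418,-296,240,-108.2)
E
```

```text
225 284 [[74, 53], [87, 62], [89, 69], [89, 64], [94, 69], [95, 69], [93, 68], [101, 75], [103, 79], [105, 94], [104, 90], [97, 63], [95, 55], [94, 47], [89, 45], [92, 51], [91, 52], [88, 44], [87, 47], [90, 46], [94, 52], [101, 53]] 
 342 [[95, 51], [98, 52], [98, 54], [99, 52], [99, 53], [95, 49], [99, 55], [94, 51], [99, 53], [98, 54], [98, 52], [103, 75], [120, 108], [119, 116], [114, 102], [105, 82], [97, 71], [98, 71], [100, 76], [100, 75], [99, 74], [97, 70], [98, 69], [81, 54]]
227 284 [[87, 65], [89, 64], [93, 68], [95, 70], [91, 67], [96, 73], [96, 70], [96, 71], [95, 75], [101, 91], [108, 94], [99, 65], [92, 49], [92, 49], [86, 45], [89, 48], [88, 47], [89, 50], [91, 49], [93, 53], [95, 50], [99, 54]] 
 342 [[93, 51], [97, 55], [99, 48], [103, 56], [100, 53], [100, 53], [96, 52], [98, 54], [100, 53], [95, 50], [97, 50], [109, 77], [121, 103], [119, 107], [123, 108], [109, 87], [100, 75], [100, 75], [99, 72], [98, 74], [99, 73], [96, 71], [100, 74], [94, 70]]
284 228 [88, 91, 93, 93, 122, 184, 221, 229, 231, 230, 230, 234, 198, 112, 80, 80, 81, 84]
300 228 [88, 84, 79, 83, 119, 180, 213, 219, 222, 226, 228, 227, 182, 105, 88, 84, 86, 82]
350 228 [100, 101, 86, 86, 141, 203, 228, 231, 230, 233, 233, 232, 191, 118, 107, 107, 105, 108]
366 228 [92, 100, 96, 96, 144, 212, 230, 233, 234, 235, 232, 229, 171, 102, 109, 109, 110, 112]
t 8.25 units [-1.5    9.531 -0.506] twist 14.41 at [614.9  35.9 220.1] yaw -21.74 open 85.0 F [-0.4 -0.5 -1. ]
```

Measured numerically: the card is 0.3 mm off the backing's centre and parallel to it, with a gap of about 1 mm, so it is seated. Now to the clip.

Call:
send_rows --rows '[[[-0.1,0.6,-0.1],1.0],[[-0.2,1.4,-0.2],2.2],[[-0.35,2.3,-0.4],3.4],[[-0.5,3.2,-0.5],4.6],[[-0.65,4.1,-0.5],5.8],[[-0.8,5.0,-0.5],7.0],[[-0.9,5.8,-0.5],8.2],[[-1.05,6.6,-0.5],9.4]]'

```text
t: 9.05
tcp_pos: [476.7, -194.8, 237.9]
ee_rot: [0.775, -0.632, -0.001, 0.001]
wrist_force: [0.1, 0.2, 0.7]
opening: 84.9
gripper_force: 0.0
```

```bash
python3 -c "
from h import *
go(415,-280,230,-108.2)"
```

```text
t 9.05 units [1.777 1.939 0.201] twist 4.962 at [ 476.7 -194.8  237.9] yaw -78.43 open 84.9 F [0.1 0.2 0.7]
```

Call:
send_rows --rows '[[[0.4,0.4,0.05],1.1],[[0.8,0.9,0.1],2.3],[[1.3,1.4,0.2],3.5],[[1.7,1.8,0.2],4.6],[[1.78,1.94,0.2],4.96],[[1.78,1.94,0.2],4.96],[[1.78,1.94,0.2],4.96]]'

```text
t: 9.75
tcp_pos: [416.9, -279.1, 231.0]
ee_rot: [-0.589, 0.808, 0.0, -0.0]
wrist_force: [-0.5, -0.3, -0.0]
opening: 84.9
gripper_force: 0.0
```

```bash
python3 -c "
from h import *
from station import env
w=env.capture('wrist');save('w6',w)
go(420,-293,230,-108.2)
print(proj(w,(424,-293,130)))"
```

```text
t 9.8 units [ 0.314 -0.176  0.03 ] twist 0.073 at [ 417.1 -278.9  231.2] yaw -107.76 open 84.9 F [0.2 0.5 0.3]
[307.01130745 219.60995532]
```

View pics/w6.png

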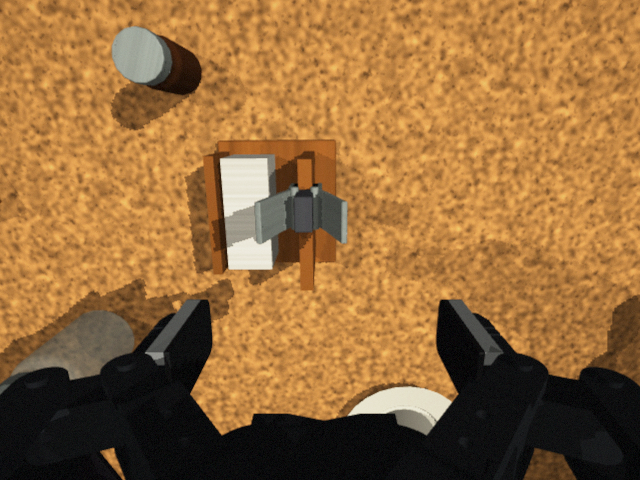

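The wrist view shows the clip's block at px (294–313, 192–231) and its handle tops at x 255 and 348, rows 202–243. The plate's top edge runs from (306,153) to (307,289). The pepper pot is well clear.

```bash
python3 - <<'E'
from h import *
w=load('w6');im=w['color'].astype(int)
tcp=np.array([417.1,-278.9,231.2]);M=R.from_euler('z',-107.76,degrees=True).as_matrix()
f=lambda p,z:(M.T@(onz(w,*p,z)-tcp)).round(1)
def edges(v,a,b):
    r=cv2.GaussianBlur(w['color'][v-1:v+2,a:b].mean((0,2)).reshape(1,-1),(3,1),0)[0];g=np.gradient(r);i=np.argsort(-abs(g))[:6];return sorted((a+int(k),round(g[k])) for k in i)
for v in(160,170,255,270,280):print(v,edges(v,285,325))
for v in(200,212,225):print('block',v,edges(v,285,322))
c=w['color'][180:245,304].mean(1);print('blockcol',180,c.round().astype(int).tolist())
for n,p,z in[('block',(303.5,211.5),130),('blk top',(303.5,192),130),('blk bot',(303.5,231),130),('hL',(255.5,222),152),('hR',(347.5,222),152),('hLt',(256,203),152),('hLb',(256,243),152),('pl t',(306,153),100),('pl b',(307.5,289),100)]:print(n,f(p,z))
E
```

```text
160 [(296, 14), (297, 17), (310, -12), (311, -17), (314, 11), (315, 14)]
170 [(296, 17), (297, 22), (298, 15), (311, -18), (312, -14), (314, 12)]
255 [(298, 11), (299, 20), (300, 16), (312, -16), (313, -15), (315, 13)]
270 [(299, -16), (300, -18), (312, -10), (314, 18), (315, 22), (316, 10)]
280 [(296, -11), (297, -12), (298, -10), (313, 11), (314, 25), (315, 18)]
block 200 [(285, -6), (286, -9), (287, -10), (288, -5), (311, -7), (317, -5)]
block 212 [(285, -14), (286, -16), (287, -11), (295, 6), (311, -9), (313, 7)]
block 225 [(285, -14), (286, -16), (287, -12), (311, -8), (314, 6), (317, -6)]
blockcol 180 [103, 108, 104, 107, 102, 104, 104, 97, 91, 66, 40, 36, 36, 35, 35, 38, 47, 67, 76, 79, 80, 78, 77, 82, 79, 79, 81, 81, 80, 80, 82, 77, 82, 78, 80, 79, 81, 78, 80, 80, 80, 81, 80, 80, 76, 79, 82, 79, 77, 77, 80, 67, 57, 44, 52, 49, 48, 47, 54, 61, 60, 62, 62, 59, 62]
block [  16.7   13.1 -101.2]
blk top [  29.4   12.9 -101.2]
blk bot [   3.6   13.3 -101.2]
hL [ 15.2  40.5 -79.2]
hR [ 15.1 -14.1 -79.2]
hLt [ 26.6  39.6 -79.2]
hLb [  2.1  40.8 -79.2]
pl t [  51.8   12.3 -131.2]
pl b [ -50.8   12.5 -131.2]
```

Call:
send_rows --rows '[[[0.2,-0.15,0],0],[[0.375,-0.31,0.3],0],[[0.375,-0.31,0.9],0],[[0.375,-0.31,1.5],0],[[0.375,-0.31,2.1],0],[[0.375,-0.31,2.5],0],[[0.375,-0.31,2.63],0],[[0.375,-0.31,2.63],0]]'

```text
t: 10.6
tcp_pos: [423.9, -297.8, 125.9]
ee_rot: [-0.589, 0.808, 0.0, -0.001]
wrist_force: [0.6, -0.5, 0.2]
opening: 84.9
gripper_force: 0.0
```

```bash
python3 - <<'E'
from h import *
from station import env
w=env.capture('wrist');save('w7',w)
tcp=env.observe()['tcp_pos'];M=R.from_euler('z',-107.76,degrees=True).as_matrix()
# expected offset of clip: target x'=15,y'=13.2 from (417.1,-278.9)
g=np.array([417.1,-278.9,0])+M@np.array([15,12.4,0]);print(g);go(g[0],g[1],126,-107.5)
print('pred block',proj(w,[g[0],g[1],130]))
E
```

```text
[ 424.33359016 -296.96751708    0.        ]
t 10.65 units [-0.025  0.007  0.027] twist -0.064 at [ 424.3 -298.   127.1] yaw -107.89 open 84.7 F [0.2 0.6 0.8]
pred block [323.63265653 311.09134155]
```

Call:
send_rows --rows '[[[-0.025,0,0.02],0],[[-0.025,0,0.02],0],[[-0.025,0,0.02],0],[[-0.025,0,0.02],0],[[-0.025,0,0.02],0],[[-0.025,0,0.02],0],[[-0.025,0,0.02],0],[[-0.025,0,0.02],0]]' --hand 22

```text
t: 11.45
tcp_pos: [425.3, -297.5, 128.7]
ee_rot: [-0.589, 0.808, -0.002, 0.001]
wrist_force: [-0.4, 0.2, 8.2]
opening: 22.5
gripper_force: 39.3
```

Call:
send_rows --rows '[[[0,0,0],0],[[0,0,0],0],[[0,0,0],0],[[0,0,0],0]]'

```text
t: 11.85
tcp_pos: [425.3, -297.5, 128.7]
ee_rot: [-0.589, 0.808, -0.002, 0.001]
wrist_force: [-0.6, 1.4, 8.6]
opening: 22.8
gripper_force: 39.3
```

Call:
send_rows --rows '[[[0,0,-0.1],0],[[0,0,-0.3],0],[[0,0,-0.6],0],[[0,0,-1.0],0],[[0,0,-1.5],0],[[0,0,-2.0],0],[[0,0,-2.2],0],[[0,0,-2.2],0]]'

```text
t: 12.65
tcp_pos: [424.9, -297.0, 215.6]
ee_rot: [-0.589, 0.808, -0.001, 0.001]
wrist_force: [-0.7, 0.9, -1.0]
opening: 22.6
gripper_force: 38.4
```

```bash
python3 - <<'E'
from h import *
from station import env
w=env.capture('wrist');save('w8',w);s=env.capture('scene');save('s8',s)
st=env.observe();print(st['tcp_pos'],st['opening'],st['gripper_force'],st['wrist_force'])
p=proj(s,st['tcp_pos']).astype(int);print(p)
a=w['color'][200:440,220:440];b=s['color'][p[1]-60:p[1]+60,p[0]-55:p[0]+55]
cv2.imwrite('pics/c8.png',np.hstack([cv2.resize(a,(400,436)),cv2.resize(b,(400,436),interpolation=cv2.INTER_CUBIC)])[...,::-1])
E
```

```text
[ 424.20310812 -296.42756935  213.03831947] 23.234542376912447 38.43011498451233 [-0.05230539 -0.59001713 -1.30844642]
[227 123]
```

View pics/c8.png

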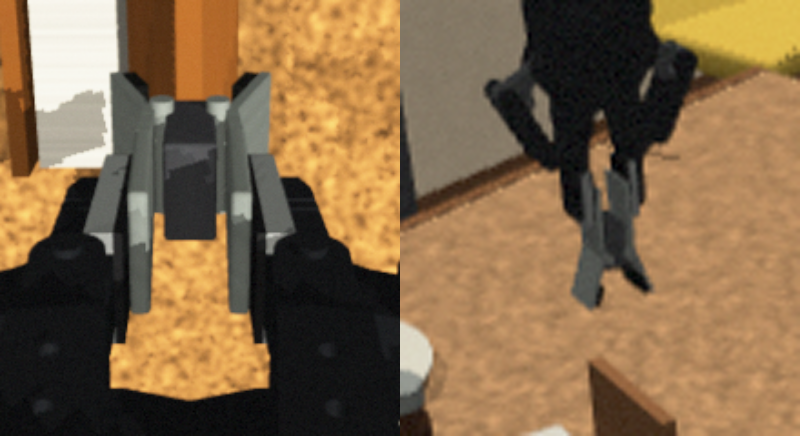

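The clip is lifted off with its jaws open, held squarely by the handles. Crop: block (165–215, 105–240), handle tops (145 and 240, rows 195–310).

```bash
python3 - <<'E'
from h import *
w=load('w8');im=w['color'].astype(int)
from station import env
st=env.observe();tcp=st['tcp_pos'];Mq=R.from_quat(st['ee_rot']).as_matrix();yaw=np.degrees(np.arctan2(Mq[1,0],Mq[0,0]));M=R.from_euler('z',yaw,degrees=True).as_matrix()
f=lambda p,z:(M.T@(onz(w,*p,tcp[2]+z)-tcp)).round(1)
print('yaw',yaw,Mq[:,2].round(3))
for u in(296,299,350,353):print(u,295,im[295:380:1,u].mean(1).astype(int).tolist())
print('blk col',250,im[250:340,325].mean(1).astype(int).tolist())
for v in(312,330,350,365):print('row',v,280,im[v,284:372].mean(1).astype(int).tolist())
for n,p,z in[('hL t',(299,307),25.3),('hL b',(299,371),25.3),('hR t',(352,307),25.3),('hR b',(352,371),25.3),('blk',(324,257),1.3),('blk',(324,331),1.3)]:print(n,f(p,z))
E
```

```text
yaw -107.89428074388763 [-0.001  0.001 -1.   ]
296 295 [95, 92, 96, 92, 96, 94, 96, 92, 93, 96, 115, 154, 175, 179, 184, 181, 181, 182, 180, 174, 163, 156, 155, 155, 159, 160, 160, 160, 162, 161, 163, 164, 161, 160, 158, 156, 160, 164, 139, 101, 89, 92, 87, 87, 89, 89, 87, 91, 89, 92, 87, 85, 86, 87, 85, 86, 84, 82, 83, 85, 86, 86, 88, 89, 87, 89, 91, 90, 87, 89, 89, 89, 88, 87, 86, 88, 89, 98, 128, 148, 153, 153, 152, 144, 144]
299 295 [95, 97, 96, 96, 98, 96, 98, 97, 96, 97, 117, 153, 173, 178, 184, 182, 180, 177, 177, 178, 175, 175, 178, 176, 169, 158, 161, 161, 161, 163, 164, 166, 166, 166, 166, 163, 161, 159, 129, 85, 87, 87, 87, 90, 82, 86, 86, 85, 90, 91, 87, 90, 90, 88, 87, 87, 84, 85, 86, 85, 87, 86, 87, 86, 89, 87, 89, 89, 91, 88, 91, 89, 87, 90, 89, 90, 87, 116, 144, 152, 152, 150, 154, 153, 155]
350 295 [91, 88, 88, 90, 90, 88, 88, 85, 88, 86, 113, 145, 161, 169, 172, 173, 176, 177, 175, 176, 175, 177, 176, 145, 112, 114, 113, 102, 90, 86, 83, 82, 82, 80, 82, 82, 88, 85, 87, 86, 86, 88, 85, 88, 83, 90, 87, 88, 86, 88, 86, 89, 85, 85, 85, 88, 86, 86, 88, 92, 95, 89, 91, 89
[... 1889 characters left out ...]
 147, 156, 162, 165, 161, 154, 150, 149, 155, 152, 97, 66, 71, 82, 86, 88, 85, 85, 87, 87, 85, 80, 41, 8, 7, 16, 17, 17, 22, 15, 11, 16, 8, 14, 14, 18, 18]
row 365 280 [20, 18, 22, 20, 13, 12, 7, 34, 67, 80, 86, 89, 89, 87, 90, 91, 82, 74, 74, 120, 139, 133, 131, 132, 135, 134, 134, 128, 118, 120, 126, 138, 154, 162, 166, 167, 157, 147, 147, 148, 143, 143, 140, 148, 140, 140, 149, 165, 163, 160, 155, 145, 134, 122, 117, 130, 142, 142, 136, 134, 132, 102, 78, 78, 84, 84, 85, 85, 87, 86, 85, 82, 60, 34, 11, 6, 14, 20, 21, 22, 18, 13, 18, 10, 10, 19, 15, 14]
hL t [10.4  9.3 25.3]
hL b [-14.9   9.8  25.3]
hR t [10.4 -8.8 25.3]
hR b [-14.9  -9.3  25.3]
blk [20.2  0.9  1.3]
blk [-12.5   0.9   1.3]
```

```bash
python3 -c "
from h import *
go(617.3,33.8,225,-111.7)"
```

```text
t 12.75 units [-9.34  -2.057 -0.296] twist 0.634 at [ 424.2 -296.4  213. ] yaw -107.89 open 23.2 F [-0.1 -0.6 -1.3]
```

Call:
send_rows --rows '[[[-0.5,-0.1,-0.2],0],[[-1.3,-0.3,-0.5],0.1],[[-2.3,-0.5,-0.5],0.2],[[-3.3,-0.72,-0.5],0.3],[[-4.3,-0.95,-0.5],0.4],[[-5.3,-1.17,-0.5],0.5],[[-6.3,-1.39,-0.4],0.6],[[-7.3,-1.6,-0.3],0.63]]'

```text
t: 13.55
tcp_pos: [575.2, -36.8, 224.3]
ee_rot: [-0.561, 0.827, 0.0, -0.001]
wrist_force: [0.7, -0.2, -0.8]
opening: 22.8
gripper_force: 38.4
```

```bash
python3 -c "
from h import *
go(617.3,33.8,218,-111.7)"
```

```text
t 13.55 units [-2.029 -0.327  0.156] twist 0.003 at [575.2 -36.8 224.3] yaw -111.68 open 22.8 F [ 0.7 -0.2 -0.8]
```

Call:
send_rows --rows '[[[-0.7,-0.1,0.05],0],[[-1.4,-0.25,0.1],0],[[-1.8,-0.3,0.15],0],[[-1.9,-0.31,0.15],0],[[-1.9,-0.31,0.15],0],[[-1.9,-0.31,0.15],0]]'

```text
t: 14.15
tcp_pos: [614.2, 26.8, 219.9]
ee_rot: [-0.561, 0.828, -0.0, -0.0]
wrist_force: [-0.9, 0.8, 0.3]
opening: 23.1
gripper_force: 38.5
```

```bash
python3 - <<'E'
from h import *
from station import env
w=env.capture('wrist');save('w9',w)
go(617.3,33.8,218,-111.7)
st=env.observe();tcp=st['tcp_pos']
e=np.array([618.2,34.7,115]);Ms=R.from_euler('z',-21.7,degrees=True).as_matrix()
for n,p in[('cardR end',(-4,-30,0)),('cardL end',(-4,30,0)),('bk Rend',(3,-20,-2)),('bkL',(3,20,-2))]:print(n,proj(w,e+Ms@np.array(p)).round(1))
im=w['color']
# bright card-top strip mask
m=((im[...,0]>120)&(im[...,0].astype(int)-im[...,2]>55)).astype(np.uint8)
u,v=proj(w,e+Ms@np.array([-4,-25,0])).astype(int);print(u,v,im[v,u-14:u+15].mean(1).astype(int).tolist())
print('up from',v,im[v-30:v+20,u].tolist())
E
```

```text
t 14.2 units [-0.195 -0.004  0.052] twist -0.005 at [614.3  26.6 220.1] yaw -111.73 open 23.2 F [ 1.  -0.5 -1.7]
cardR end [328.9 203.4]
cardL end [328.7 288.2]
bk Rend [318.3 217.6]
bkL [318.6 273.7]
328 210 [47, 34, 28, 23, 26, 24, 30, 29, 29, 31, 112, 181, 197, 202, 201, 201, 202, 205, 204, 133, 63, 68, 41, 26, 24, 30, 30, 57, 64]
up from 210 [[88, 48, 22], [88, 49, 20], [89, 49, 23], [104, 72, 39], [118, 88, 51], [126, 93, 53], [151, 113, 66], [162, 119, 69], [159, 120, 67], [155, 116, 63], [160, 120, 72], [156, 117, 67], [161, 119, 65], [161, 121, 72], [153, 115, 62], [154, 115, 63], [155, 115, 65], [154, 113, 62], [155, 113, 66], [152, 113, 61], [157, 117, 69], [155, 114, 65], [156, 117, 65], [154, 113, 64], [186, 139, 80], [236, 188, 116], [248, 216, 130], [250, 220, 133], [250, 218, 135], [250, 223, 136], [249, 221, 133], [250, 221, 133], [251, 223, 135], [251, 225, 137], [251, 226, 138], [251, 226, 137], [251, 226, 140], [251, 226, 138], [251, 223, 137], [250, 221, 133], [249, 218, 131], [249, 220, 131], [249, 217, 132], [249, 217, 130], [248, 216, 132], [249, 217, 131], [249, 216, 130], [248, 213, 128], [247, 214, 127], [246, 212, 125]]
```

Call:
send_rows --rows '[[[-0.1,0,0],0],[[-0.21,0,0],0],[[-0.21,0,0.2],0],[[-0.21,0,0.5],0],[[-0.21,0,0.8],0],[[-0.21,0,0.9],0],[[-0.21,0,0.9],0]]'

```text
t: 14.9
tcp_pos: [617.1, 35.2, 182.2]
ee_rot: [-0.562, 0.827, 0.0, -0.001]
wrist_force: [-0.0, 0.3, -0.6]
opening: 22.9
gripper_force: 38.5
```

```bash
python3 - <<'E'
from h import *
from station import env
w=env.capture('wrist');save('w10',w)
go(617.3,33.8,150,-111.7)
e=np.array([618.2,34.7,115]);Ms=R.from_euler('z',-21.7,degrees=True).as_matrix()
u,v=proj(w,e+Ms@np.array([-4,-25,0])).astype(int);print(u,v,'pred end',proj(w,e+Ms@np.array([-4,-30,0])))
im=w['color'];print(im[v,u-25:u+25].mean(1).astype(int).tolist());print(v-35,im[v-35:v+8,u,0].tolist())
s=env.capture('scene');save('s10',s)
for n,p in[('cR',(-6,-30,0)),('cL',(-6,30,0)),('bR',(6,-20,-2)),('bL',(6,20,-2))]:print(n,proj(s,e+Ms@np.array(p)).round(1))
E
```

```text
t 14.95 units [ 0.033 -0.009  0.831] twist 0.004 at [617.5  35.2 183.2] yaw -111.68 open 22.5 F [ 0.3 -0.1 -0.4]
328 209 pred end [328.80319997 200.77893432]
[51, 46, 51, 50, 54, 53, 55, 54, 53, 41, 27, 29, 29, 29, 26, 29, 31, 30, 27, 37, 109, 173, 198, 199, 200, 199, 202, 202, 202, 203, 189, 119, 61, 58, 42, 33, 33, 28, 31, 40, 58, 68, 68, 64, 65, 62, 66, 69, 68, 67]
174 [127, 99, 90, 85, 90, 104, 113, 128, 151, 165, 157, 157, 158, 157, 158, 160, 156, 154, 153, 157, 157, 152, 152, 151, 151, 153, 153, 149, 215, 245, 249, 250, 250, 250, 249, 249, 250, 250, 250, 250, 251, 250, 251]
cR [283.  246.3]
cL [298.9 263.8]
bR [280. 252.]
bL [290.5 263.7]
```

Call:
send_rows --rows '[[[0.02,-0.005,0.1],0],[[0.02,-0.005,0.3],0],[[0.02,-0.005,0.5],0],[[0.02,-0.005,0.65],0],[[0.02,-0.005,0.78],0],[[0.02,-0.005,0.83],0],[[0.02,-0.005,0.83],0]]'

```text
t: 15.7
tcp_pos: [617.4, 34.5, 150.1]
ee_rot: [-0.562, 0.827, 0.0, -0.0]
wrist_force: [0.4, 0.5, -0.5]
opening: 22.8
gripper_force: 38.5
```

Call:
send_rows --rows '[[[0,0,0.03],0],[[0,0,0.07],0],[[0,0,0.11],0],[[0,0,0.15],0],[[0,0,0.15],0]]'

```text
t: 16.2
tcp_pos: [617.4, 34.5, 144.2]
ee_rot: [-0.562, 0.827, 0.0, -0.0]
wrist_force: [-0.0, 0.2, -0.2]
opening: 22.7
gripper_force: 38.5
```

Call:
send_rows --rows '[[[0,0,0.03],0],[[0,0,0.06],0],[[0,0,0.08],0],[[0,0,0.08],0]]'

```text
t: 16.6
tcp_pos: [618.5, 34.2, 143.8]
ee_rot: [-0.562, 0.827, -0.001, 0.001]
wrist_force: [-0.9, -1.4, 6.1]
opening: 22.8
gripper_force: 39.2
```

Call:
send_rows --rows '[[[0,0,0.04],0],[[0,0,0.08],0],[[0,0,0.08],0]]'

```text
t: 16.9
tcp_pos: [618.8, 34.2, 143.6]
ee_rot: [-0.562, 0.827, -0.002, 0.002]
wrist_force: [-5.5, 0.6, 17.0]
opening: 22.7
gripper_force: 40.4
```

Call:
send_rows --rows '[[[0,0,0],0],[[0,0,0],0],[[0,0,0],0],[[0,0,0],0],[[0,0,0],0],[[0,0,0],0]]' --hand 80

```text
t: 17.5
tcp_pos: [617.5, 34.5, 137.8]
ee_rot: [-0.562, 0.827, 0.0, -0.0]
wrist_force: [0.0, -0.0, 0.2]
opening: 79.8
gripper_force: 0.0
```

Call:
send_rows --rows '[[[0,0,-0.2],0],[[0,0,-0.6],0],[[0,0,-1.2],0],[[0,0,-1.9],0],[[0,0,-2.4],0],[[0,0,-2.6],0],[[0,0,-2.6],0]]'

```text
t: 18.2
tcp_pos: [618.1, 34.6, 244.3]
ee_rot: [-0.562, 0.827, -0.001, 0.002]
wrist_force: [-0.7, -0.4, 0.2]
opening: 79.8
gripper_force: 0.0
```

```bash
python3 - <<'E'
from h import *
from station import env
w=env.capture('wrist');save('w11',w);s=env.capture('scene');save('s11',s)
st=env.observe();tcp=st['tcp_pos'];go(617.5,34.3,220,-111.7)
M=R.from_quat(st['ee_rot']).as_matrix()
e=np.array([618.4,35.2,115]);Ms=R.from_euler('z',-21.7,degrees=True).as_matrix()
P=lambda *p:proj(w,e+Ms@np.array(p,float)).round(1)
for n,p in[('cardR',(-4,-30,0)),('cardL',(-4,30,0)),('blkR',(0,-12,30)),('blkL',(0,12,30)),('hFR',(-27,-13,52)),('hFL',(-27,13,52)),('hBR',(27,-13,52)),('hBL',(27,13,52))]:print(n,P(*p))
u,v=P(0,0,30).astype(int);im=w['color']
g=lambda a:a.astype(int).tolist()
print('blk col',v-40,g(im[v-40:v+40,u].mean(1)))
print('blk row',v,u-70,g(im[v,u-70:u+70].mean(1)))
u2,v2=P(-25,0,52).astype(int);print('hF col',u2,v2-40,g(im[v2-40:v2+40,u2].mean(1)))
u2,v2=P(25,0,52).astype(int);print('hB col',u2,v2-40,g(im[v2-40:v2+40,u2].mean(1)))
u2,v2=P(-4,-30,0).astype(int);print('card end',u2,v2-20,im[v2-20:v2+14,u2,0].tolist())
u2,v2=P(-4,30,0).astype(int);print('card endL',u2,v2-14,im[v2-14:v2+20,u2,0].tolist())
E
```

```text
t 18.3 units [ 0.007 -0.009  0.531] twist 0.005 at [617.3  34.7 241.2] yaw -111.67 open 80.1 F [-0.6  0.3 -0.6]
cardR [329.9 184.9]
cardL [329.6 264.6]
blkR [324.2 219.6]
blkL [324.2 254.8]
hFR [369.9 226.8]
hFL [368.4 268.1]
hBR [278.4 226.7]
hBL [279.8 268. ]
blk col 197 [111, 100, 91, 92, 96, 93, 99, 98, 98, 97, 98, 88, 82, 69, 52, 57, 61, 55, 52, 56, 57, 59, 65, 92, 115, 118, 119, 118, 119, 117, 122, 116, 117, 118, 122, 118, 118, 119, 117, 118, 118, 117, 116, 115, 117, 118, 117, 116, 119, 121, 115, 117, 115, 117, 114, 117, 115, 109, 144, 163, 165, 166, 164, 164, 162, 164, 167, 182, 187, 185, 179, 182, 188, 192, 195, 197, 192, 185, 179, 172]
blk row 237 254 [102, 102, 104, 105, 106, 102, 97, 88, 88, 94, 101, 103, 111, 116, 118, 126, 126, 125, 128, 126, 130, 100, 57, 43, 42, 38, 42, 46, 44, 148, 195, 205, 211, 212, 208, 167, 150, 150, 151, 155, 154, 151, 151, 152, 154, 152, 151, 153, 152, 153, 152, 149, 159, 115, 84, 85, 84, 90, 98, 109, 112, 111, 91, 102, 113, 116, 114, 115, 115, 117, 118, 118, 117, 118, 117, 113, 114, 114, 116, 116, 99, 105, 111, 100, 89, 85, 84, 82, 83, 100, 106
[... 675 characters left out ...]
4, 47, 47, 48, 45, 46, 50, 47, 43, 45, 48, 47, 49, 45, 46, 55, 56, 55, 57, 56, 54, 59, 57, 46, 44, 48, 48, 44, 44, 47, 48, 48, 46, 47, 42, 44, 43, 43, 46, 48, 67, 117, 138, 138, 134, 130, 150, 166, 170, 177, 181, 177, 171, 165, 169, 178, 184, 187, 186, 187, 194, 198, 199, 198, 191, 191, 191, 196, 199, 190, 193, 194, 193, 185]
card end 329 164 [132, 132, 111, 82, 82, 82, 97, 134, 157, 151, 151, 149, 147, 147, 145, 144, 147, 143, 147, 142, 145, 196, 236, 244, 246, 246, 246, 246, 247, 247, 247, 248, 247, 248]
card endL 329 250 [115, 113, 117, 113, 106, 173, 238, 247, 247, 248, 247, 247, 244, 242, 228, 237, 249, 251, 250, 249, 248, 247, 245, 242, 240, 242, 242, 238, 230, 225, 229, 242, 249, 250]
```

Measured numerically: the clip's block spans rows 220–254.8 against 219.6–254.8 predicted for a centred, fully seated clip. The card ends match the prediction too. I'll press the block with shut fingers to be sure it is fully down.

Call:
send_rows --rows '[[[0,0,0],0],[[0,0,0.3],0],[[0,0,0.6],0],[[0,0,0.9],0],[[0,0,1.2],0],[[0,0,1.4],0],[[0,0,1.5],0],[[0,0,1.5],0]]' --hand 0

```text
t: 19.1
tcp_pos: [617.3, 34.5, 181.5]
ee_rot: [-0.562, 0.827, 0.0, -0.0]
wrist_force: [-0.6, 0.6, 0.5]
opening: 0.0
gripper_force: 0.0
```

Call:
send_rows --rows '[[[0,0,0.15],0],[[0,0,0.3],0],[[0,0,0.45],0],[[0,0,0.6],0],[[0,0,0.72],0],[[0,0,0.8],0],[[0,0,0.8],0]]'

```text
t: 19.8
tcp_pos: [617.3, 34.5, 149.5]
ee_rot: [-0.562, 0.827, 0.0, -0.0]
wrist_force: [0.7, 0.3, 0.0]
opening: 0.1
gripper_force: 0.0
```

Call:
send_rows --rows '[[[0,0,0.05],0],[[0,0,0.1],0],[[0,0,0.15],0],[[0,0,0.2],0],[[0,0,0.25],0],[[0,0,0.25],0]]'

```text
t: 20.4
tcp_pos: [619.4, 34.1, 145.0]
ee_rot: [-0.562, 0.827, -0.002, 0.003]
wrist_force: [-1.5, -0.9, 13.5]
opening: 0.4
gripper_force: 6.8
```

Contact came at z = 145.0, exactly the fully seated block top, with 13.5 N of push. Retreating and doing a final check.

Call:
send_rows --rows '[[[0,0,-0.15],0],[[0,0,-0.4],0],[[0,0,-0.8],0],[[0,0,-1.3],0],[[0,0,-1.9],0],[[0,0,-2.4],0],[[0,0,-2.6],0],[[0,0,-2.6],0]]'

```text
t: 21.2
tcp_pos: [618.0, 34.6, 245.7]
ee_rot: [-0.561, 0.827, -0.0, 0.001]
wrist_force: [0.0, 0.8, 0.1]
opening: -0.1
gripper_force: 0.0
```

```bash
python3 - <<'E'
from h import *
from station import env
w=env.capture('wrist');st=env.observe();print(st['t'],st['tcp_pos'],np.abs(st['qd']).max())
e=np.array([618.4,35.2,115]);Ms=R.from_euler('z',-21.7,degrees=True).as_matrix()
P=lambda *p:proj(w,e+Ms@np.array(p,float)).round(1)
im=w['color'].astype(int)
a,b=P(0,-12,30),P(0,12,30);print('blk pred',a,b)
u=int(a[0]);print(int(a[1])-6,im[int(a[1])-6:int(b[1])+8,u].mean(1).astype(int).tolist())
for s in(-1,1):
    a,b=P(s*24.5,-13,51),P(s*24.5,13,51);print('h pred',a,b)
    for du in(-3,0,3):
        u=int(a[0])+du;print(u,int(a[1])-8,im[int(a[1])-8:int(a[1])+8,u].mean(1).astype(int).tolist(),int(b[1])-8,im[int(b[1])-8:int(b[1])+8,u].mean(1).astype(int).tolist())
u2,v2=P(-4,-30,0).astype(int);print('card end',v2,im[v2-6:v2+6,u2,0].tolist())
E
```

```text
21.25 [617.57148519  34.70412303 244.08117288] 0.033299699194959856
blk pred [324.  219.2] [324.  254.2]
213 [63, 64, 63, 63, 64, 60, 92, 117, 125, 124, 126, 127, 125, 125, 129, 128, 127, 127, 127, 127, 125, 124, 122, 129, 122, 126, 124, 126, 127, 128, 125, 125, 127, 123, 127, 126, 123, 125, 125, 124, 120, 162, 184, 181, 184, 184, 183, 180, 180]
h pred [365.  225.8] [363.7 266.7]
362 217 [69, 66, 68, 70, 68, 69, 69, 66, 78, 137, 200, 227, 227, 227, 227, 227] 258 [223, 219, 216, 216, 213, 205, 198, 200, 188, 189, 186, 185, 178, 176, 175, 179]
365 217 [65, 64, 64, 65, 66, 68, 66, 64, 69, 68, 65, 64, 70, 68, 63, 65] 258 [206, 208, 210, 208, 203, 194, 182, 178, 180, 185, 187, 185, 174, 163, 155, 157]
368 217 [72, 70, 72, 72, 70, 70, 74, 70, 68, 68, 69, 69, 70, 70, 73, 75] 258 [204, 204, 199, 193, 185, 179, 186, 193, 192, 191, 187, 183, 187, 194, 199, 201]
h pred [282.9 225.7] [284.1 266.6]
279 217 [50, 48, 50, 49, 45, 48, 49, 49, 52, 126, 165, 167, 165, 161, 160, 158] 258 [138, 134, 128, 160, 188, 198, 196, 199, 192, 192, 188, 189, 188, 188, 191, 194]
282 217 [48, 53, 52, 54, 48, 47, 52, 95, 120, 168, 210, 221, 221, 217, 221, 218] 258 [215, 214, 215, 213, 214, 212, 212, 214, 194, 177, 190, 196, 195, 198, 200, 203]
285 217 [52, 53, 53, 52, 49, 68, 108, 130, 148, 166, 176, 179, 183, 177, 178, 177] 258 [199, 203, 210, 210, 211, 215, 215, 216, 198, 194, 201, 208, 210, 209, 210, 210]
card end 184 [157, 156, 158, 157, 154, 155, 151, 216, 247, 250, 251, 251]
```

```bash
python3 -c "
from station import env
print(env.finish_job())"
```

```text
the job is handed in; nothing more can be done
None
```

I handed the job in at about 21 s of the 69 s allowed: the specials card is upright in the stand, about 0.3 mm off the middle, and the clip is straight, centred and pushed fully down, with nothing else knowingly moved.

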